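Key the cam of a drilling fixture by touch and clamp the block

TASK

Clamp the hardwood block in the drilling fixture for drilling: take the larger T-key from the wooden stand, set its square nose into the cam socket, turning it under light pressure until it drops fully home, then turn it clockwise to the stop so that the sprung jaw holds the block firmly against the fence. Let go and leave the key standing in the socket; leave everything else where it is.

Things in the scene. Friction and masses are not known exactly. Their poses are not given: they have to be found in the camera images.
- large_key: the larger T-key: origin at the centre of its nose's underside, z up along the shank, x along the grip bar. Square nose 14 x 14 x 20 mm (flats along x and y, lowest 1.5 mm tapered by 0.3 mm a side), round shank 20 mm dia. above it, black flat-sided grip bar 100 long x 16 wide x 22 mm high, centre 104 mm above the origin. 0.25 kg. It stands upright, 42 mm deep in a hole of the stand
- key_stand: wooden block 152 x 62 x 55 mm, fixed; origin at the centre of its underside, x along it. Two upright blind holes, 24 mm dia. and 42 mm deep, at x = -40 and +40 mm; one holds the large key, the other the small key, either way round
- fixture: drilling fixture on a plywood base 150 x 250 x 18 mm, fixed; origin at the centre of the base's underside, +y runs from the cam housing (near the robot) to the fence, z up. Cam housing 91 x 80 mm, centred at y = -55 mm, its cover 52 mm high; steel fence face at y = +100 mm; drill plate above the block up to z = 65 mm
- socket_mouth (a point): centre of the rim of the flared guide bush on top of the cam housing, 62 mm above the bench. The bush narrows from about 27 to 21.5 mm dia., on the upright axis of the cam spindle
- socket (a point): floor of the cam spindle's square socket, on axis, 30 mm above the bench. Socket 15 x 15 mm, 16 mm deep: the spindle's top face is 46 mm up, 16 mm below the bush's rim. Its flats start at an unknown angle. The spindle turns stiffly (0.18 N m, 0.35 near the stop): light pressure (under 20 N) does not carry it round. Clockwise from above closes the jaw; the stop is 1.0 to 2.55 rad from the start
- jaw: sprung jaw, 76 mm wide and 26 mm high; its face (the body's origin in y) moves along the fixture's +y. It first stands still while the cam takes up slack, then closes up to 3.5 mm on the block, then the rest of the turn compresses its springs (2 N/mm), by 5.5 mm at the stop
- block: hardwood block 45 x 90 x 30 mm, origin at the centre of its underside, x along the 45 mm side, loose in the fixture between jaw and fence, its long side roughly along the fence, 1.4 to 2.1 mm short of it
- fence (a point): point on the fence's face, 33 mm above the bench; axes as the fixture's. A block home on the fence has its centre 22.5 mm from it
- small_key: the smaller T-key, not needed: black grip bar 66 x 12 mm, bar centre 100 mm above the tip, square 10 mm nose; stands in the other hole of the stand. Origin: centre of its nose's underside; x along the bar, z up
- chisel_25: bystander: chisel with orange handle, 29 x 275 x 30 mm, lying at the back of the bench
- tape_measure: bystander: yellow tape measure, 33 x 81 x 66 mm, at the left
- mallet: bystander: wooden mallet, 93 x 337 x 62 mm, lying at the back left
- sanding_block: bystander: cork sanding block, 65 x 112 x 36 mm, at the left
- bench_dog: bystander: turned beech bench dog, 29 x 29 x 65 mm, standing behind the key stand
- block_plane: bystander: metal block plane, 52 x 164 x 51 mm, at the back right
Things that resemble listed ones, but are neither listed nor needed, are in the scene too. Leave any blue look-alike of the small_key alone.

How it is judged:
On the way:
1. the large key's nose is fully home in the cam socket, the jaw still open (horizontal distance between large_key and socket below 0.003 m and z of large_key in the frame of socket below 0.004 m and angle between large_key's own z axis and vertical below 0.12 rad and contact force between jaw and block below 1.5 N), for 0.1 s.
At the end, for the whole second after the job is handed in: The large key stands released and at rest, home in the cam socket (within 4 mm of its floor and 3 mm of its axis, upright); the jaw presses the block with more than 6 N; the block lies within 1 mm of the fence and square to it within 0.02 rad; the small key is in its hole (horizontal distance between large_key and socket below 0.003 m and z of large_key in the frame of socket below 0.004 m and angle between large_key's own z axis and vertical below 0.12 rad and contact force between jaw and block above 6 N and y of block in the frame of fence above -0.0235 m and angle between the x axis of block and the y axis of fixture, either way round below 0.02 rad and linear speed of large_key below 0.02 m/s and height (world z) of small_key below 0.03 m); the robot touches nothing.
It fails at once if any other thing is moved more than 30 mm from its place (distance of any of small_key, chisel_25, tape_measure, mallet, sanding_block, bench_dog, block_plane from where it was at the start of the episode above 0.03 m).
It fails at once if the key is forced: pressed on the fixture with more than 40 N before it has dropped into the socket (contact force between large_key and fixture above 40 N and z of large_key in the frame of socket above 0.013 m).
It also fails if it takes over 72 s, if anything falls off the work surface, if the arm or the gripper's body presses on something with over 40 N, if the wrist force passes 120 N, or if a joint passes its speed limit or range.

ROBOT

A 6-joint arm with a two-finger parallel gripper is mounted at the origin on the work surface; the furniture and walls round the work are solid. World frame = base frame: x ahead of the robot, y to its left, z up, the work surface at z = 0. Lengths are in m, angles in rad, forces in N, time in s.
With the tool pointing down it reaches from about 0.35 to 0.775 m from the base axis. Payload 7.3 kg.
Tool frame: the origin (TCP) lies on the centre line of the jaws, within the pads' length; the fingertips stand 11 mm ahead of it and the grasp point (between the pads) lies 8 mm behind it; z points along the fingers, y is the direction in which the jaws open and shut (so a half turn about z gives the same grasp; the last joint's range is limited). The gripper opens to 92 mm and grips with 3 to 60 N. Pads are 19 mm wide; open, the fingers measure 130 mm over their backs; the gripper's body (75 mm by 190 mm) begins 47 mm behind the grasp point.
Start: joints at [-1.453, 0.342, 1.524, -0, 1.275, -0.146], TCP at [0.137, -0.507, 0.238] pointing down, gripper open.
Joint ranges: [-2.53, 2.53], [-0.77, 2.02], [0.04, 2.7], [-1, 4.14], [0.28, 2.66], [-3.11, 3.11]. Speed limits (rad/s): [2.57, 2.57, 3.14, 3.14, 3.14, 3.14].

INTERFACE

Orientations are given as [roll, pitch, yaw] about the fixed x, y, z axes, in that order (R = Rz(yaw) Ry(pitch) Rx(roll)).
In Python, from cell import robot gives the robot as it stands.
- The arm moves only by the tool jog_arm, never from a script. Its argument "deltas" is one flat list of numbers, 6 for each row, row after row: the shift along the world's x, y, z in units of 0.1 m (1.0 is 0.1 m), then the turn, a rotation vector about the world's x, y, z in units of 90 degrees (1.0 is 90 degrees). A call has 1 to 5 rows; each row is the pose to reach, as a shift and turn from the pose commanded when the call began; what a row does not reach only later rows make up. A row lasts 1/12 s, in which the tool goes at most 41.7 mm and 7.16 degrees, less where a joint would pass 70% of its speed; a pose out of reach is approached as far as the arm can. A call with a number of a shift or a turn outside -1 to 1 is refused whole. A call with a gripper value outside its range is refused whole. "claw" is the opening, from 0 (shut) to 1 (fully open), set as the call begins (left out, the last holds). The fingers move at their own pace and stop on an object; "newtons" is the grip in N (left out, the last holds). Time passes only in rows, so rows that repeat a pose let the fingers close. It gives the time, the measured TCP pose, the force and the opening at its end, in the units of the state.
- robot.observe(): the state, without advancing time (a new reading comes with each control period).
- robot.read_camera(name): name is "side" or "top"; returns the picture (480x640x3 uint8, red, green, blue); there is no depth.
- robot.camera_params(name): a dict with "fx", "fy", "cx", "cy" (pixels), "R" (3x3) and "t" (3): a world point X has camera coordinates R X + t. Camera axes: x right, y down, z forward; pixel columns grow to the right and rows downward; lengths in m; the calibration is good to about 2 mm. A picture is of the moment at which its call begins. camera_params takes no time and is no camera call.
- robot.hand_in(): hands the job in, once; it reports no verdict.
The state is a dict: "time": time; "qpos": joint angles; "qvel": joint speeds; "joint_efforts": joint torques, N m; "tool_pos": TCP position; "tool_rot": TCP orientation; "contact_force": force on the tool from outside, world axes, zero at the start; "torque": the same for the moment, N m; "opening": finger opening in m.
Only numpy, scipy, OpenCV 4.12 (cv2) and the standard library are available. Lean on these libraries where they do the work, as an engineer would, in place of code of your own. Each camera call takes 0.05 s, during which the arm holds its last target. There are 200 camera calls.

## Working session

There is one attempt and no reset: what is moved stays moved. The work goes in short steps, Python scripts to look and compute and a tool call to move; the robot and the scene stay as the last step left them, time stands still between calls to the robot, and variables do not carry over. Pictures are saved under pics/ and viewed, about 8 in all and at most 12, crops included, and the job is handed in when it is done.

Besides the shell and the picture viewer there is one more tool, called as name(argument=value, ...) on one line, values as JSON. jog_arm: Moves the arm, as the interface text tells. Its arguments: {"type":"object","properties":{"deltas":{"type":"array","items":{"type":"number"}},"claw":{"type":"number"},"newtons":{"type":"number"}},"required":["deltas"]}

```bash
mkdir -p pics; ls; python3 - <<'E'
from cell import robot
import cv2
for n in ("top","side"):
    im=robot.read_camera(n); cv2.imwrite(f"pics/{n}0.png",im[:,:,::-1]); p=robot.camera_params(n); print(n,p)
print(robot.observe())
E
```

```text
pics
top {'fx': 511.78706518661335, 'fy': 511.78706518661335, 'cx': 321.90812964535525, 'cy': 231.21323614345985, 'R': array([[-0.01763653, -0.99976845,  0.01232884],
       [-0.98733696,  0.01547029, -0.15788099],
       [ 0.1576537 , -0.01495719, -0.98738118]]), 't': array([-0.03840983,  0.53110442,  1.32142141])}
side {'fx': 522.9156658877253, 'fy': 522.9156658877253, 'cx': 319.90702874718687, 'cy': 236.1470354964537, 'R': array([[ 0.98009034, -0.19804409, -0.01419364],
       [-0.11693631, -0.51797007, -0.84736822],
       [ 0.16046439,  0.83215716, -0.53081601]]), 't': array([-0.53977215,  0.10499962,  1.24231824])}
{'time': 0.1, 'qpos': array([-1.45300702e+00,  3.42662095e-01,  1.52489670e+00, -3.18048873e-05,
        1.27540577e+00, -1.45975920e-01]), 'qvel': array([ 0.00105471, -0.00095694, -0.00221403, -0.00072568,  0.00080132,
        0.00144989]), 'joint_efforts': array([ 1.88042235e-03, -4.32004094e+01, -2.44695389e+01,  7.18342303e-02,
        5.25869080e-02, -5.24531765e-05]), 'tool_pos': array([ 0.13686082, -0.506495  ,  0.23711841]), 'tool_rot': array([-3.14023091e+00, -1.69464574e-04,  2.63774389e-01]), 'contact_force': array([0.85024467, 0.47042578, 0.39930555]), 'torque': array([ 0.06442003,  0.03744245, -0.0140161 ]), 'opening': 0.09191655368569389}
```

View pics/top0.png

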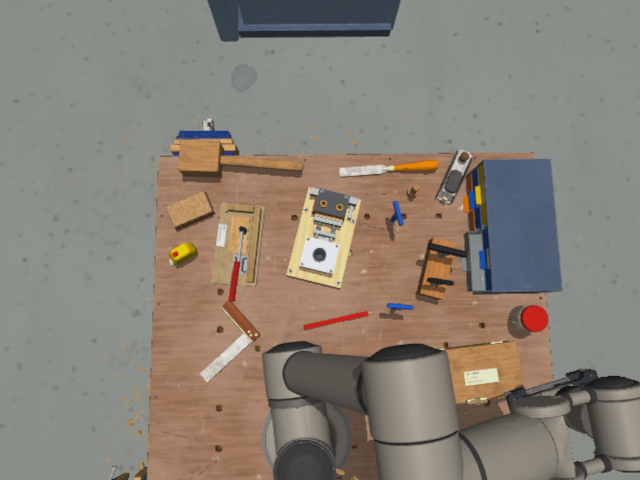

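View pics/side0.png

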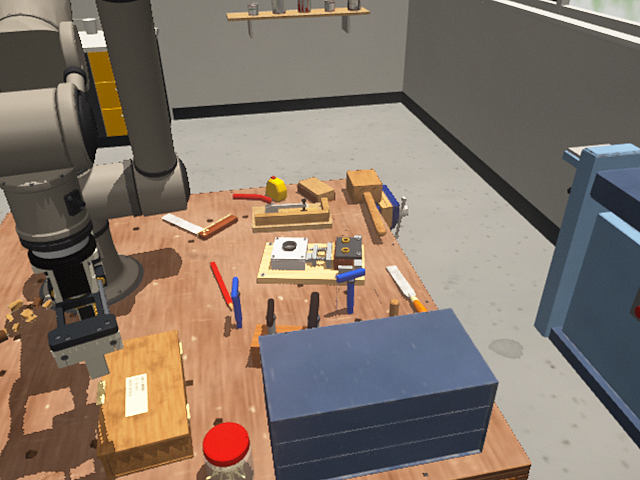

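Top view: the dark bars stand on the wooden stand at about (448,249), which looks long, and (440,281), which looks short. Blue look-alikes are at (398,213) and (400,306), and the fixture bush is at (320,255). The side view shows the two dark keys at (313,310) and (270,315). I'll measure these and take a close crop.

```bash
cat > h.py <<'E'
import numpy as np, cv2
from cell import robot
def ray(n,u,v):
    p=robot.camera_params(n); R=np.array(p["R"]); t=np.array(p["t"])
    d=R.T@np.array([(u-p["cx"])/p["fx"],(v-p["cy"])/p["fy"],1.]); return -R.T@t,d
def onz(n,u,v,z):
    o,d=ray(n,u,v); return o+d*(z-o[2])/d[2]
def proj(n,X):
    p=robot.camera_params(n); c=np.array(p["R"])@X+p["t"]; return np.array([p["fx"]*c[0]/c[2]+p["cx"],p["fy"]*c[1]/c[2]+p["cy"]])
def tri(u1,u2):
    o1,d1=ray("top",*u1);o2,d2=ray("side",*u2)
    A=np.stack([d1,-d2],1); s=np.linalg.lstsq(A,o2-o1,rcond=None)[0]
    a,b=o1+d1*s[0],o2+d2*s[1]; return (a+b)/2,np.linalg.norm(a-b)
def blobs(im,x0,y0,x1,y1,mask,amin=30):
    m=np.zeros(im.shape[:2],np.uint8); m[y0:y1,x0:x1]=mask[y0:y1,x0:x1]*255
    return [(c,cv2.contourArea(c),cv2.minAreaRect(c)) for c in cv2.findContours(m,cv2.RETR_EXTERNAL,cv2.CHAIN_APPROX_NONE)[0] if cv2.contourArea(c)>amin]
E
python3 - <<'E'
from h import *
t=cv2.imread("pics/top0.png"); s=cv2.imread("pics/side0.png")
dark=t.max(2)<50
for c,a,r in blobs(t,418,225,470,300,dark): print("key",a,r, onz("top",*r[0],.117))
for c,a,r in blobs(t,300,240,340,270,t.max(2)<70): print("bush",a,r,onz("top",*r[0],.062))
white=(t.min(2)>190)
for c,a,r in blobs(t,285,225,350,285,white): print("cover",a,r,onz("top",*r[0],.052))
for c,a,r in blobs(s,230,280,330,340,s.max(2)<60): print("side",a,cv2.boundingRect(c))
A=cv2.resize(t[220:300,410:490],None,fx=5,fy=5,interpolation=cv2.INTER_CUBIC)
B=cv2.resize(t[180:290,285:365],None,fx=5,fy=5,interpolation=cv2.INTER_CUBIC)[:550]
C=cv2.resize(s[230:340,240:380],None,fx=5,fy=5,interpolation=cv2.INTER_CUBIC)
cv2.imwrite("pics/c1.png",np.hstack([cv2.copyMakeBorder(A,0,150,0,0,cv2.BORDER_CONSTANT),B])); cv2.imwrite("pics/c2.png",C)
E
```

```text
key 77.5 ((439.949951171875, 281.3499755859375), (24.324474334716797, 4.666904926300049), 8.130102157592773) [ 0.38770731 -0.33728067  0.117     ]
key 193.5 ((446.8819885253906, 250.49166870117188), (39.28445053100586, 7.156770706176758), 13.495734214782715) [ 0.46457691 -0.35890952  0.117     ]
cover 984.0 ((319.4705810546875, 253.11764526367188), (34.92512893676758, 32.98484420776367), 14.03624439239502) [ 0.47068063 -0.03967369  0.052     ]
side 57.0 (308, 293, 11, 35)
```

View pics/c1.png

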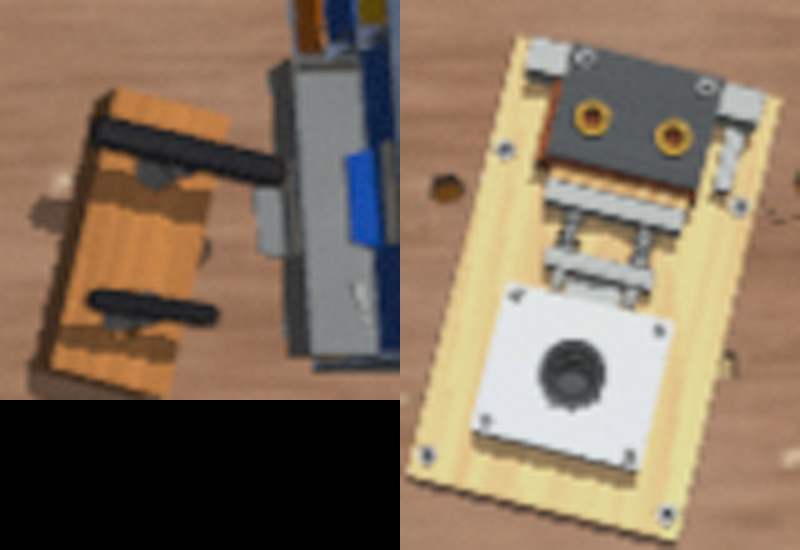

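View pics/c2.png

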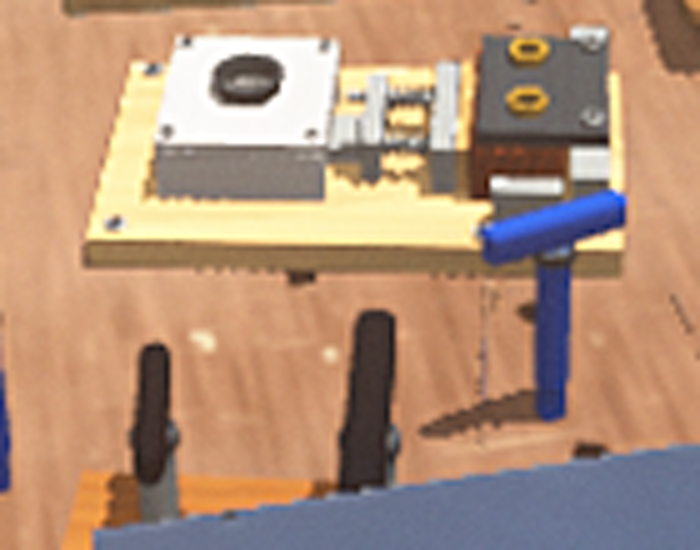

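The crops confirm it: the large key's bar is at the stand's far hole, at about (447,250) and 39 px long. The small one, at (440,281), is 24 px. The bush is at about (319,254). I'll refine with both views and check the cabinet's height for clearance.

```bash
python3 - <<'E'
from h import *
t=cv2.imread("pics/top0.png"); s=cv2.imread("pics/side0.png")
b=[]
for n,im,box in (("top",t,(308,243,332,268)),("side",s,(278,238,302,258))):
  for th in (90,120):
    for c,a,r in blobs(im,*box,im.max(2)<th): print(n,th,"bush",a,r,onz(n,*r[0],.062))
print("cab",[tri(*q)[0].round(3) for q in (((485,162),(463,312)),((551,159),(493,383)),((561,291),(272,482)),((497,291),(262,365)))])
# bar outline ends, top view, and shank-top predicted
for c,a,r in blobs(t,418,225,470,300,t.max(2)<60):
  e=cv2.boxPoints(r); print(r,[onz("top",*p,.122)[:2].round(3) for p in e])
for c,a,r in blobs(s,255,285,330,340,s.max(2)<75): print("side",a,r,cv2.boundingRect(c))
for P in ((.4646,-.359,.128),(.4646,-.309,.128),(.4646,-.359,.117)): print(proj("side",np.array(P)))
# stand top
o=(t[:,:,2]>150)&(t[:,:,1]<140)&(t[:,:,0]<80)
for c,a,r in blobs(t,415,230,462,305,o,20): print("stand",a,r,[onz("top",*p,.055)[:2].round(3) for p in cv2.boxPoints(r)])
w=(t.min(2)>190)
for c,a,r in blobs(t,285,225,350,285,w): print([onz("top",*p,.052)[:2].round(4) for p in cv2.boxPoints(r)])
E
```

```text
top 90 bush 94.0 ((319.5, 253.5), (11.0, 11.0), 90.0) [ 0.46851506 -0.03963758  0.062     ]
top 120 bush 114.5 ((319.0, 254.50001525878906), (12.521980285644531, 12.074766159057617), 63.43495178222656) [ 0.46591467 -0.03828992  0.062     ]
side 120 bush 93.0 ((289.0, 245.5), (9.0, 12.0), 90.0) [ 0.4670209  -0.04714421  0.062     ]
cab [array([ 0.695, -0.462,  0.155]), array([ 0.683, -0.621,  0.161]), array([ 0.357, -0.655,  0.081]), array([ 0.361, -0.476,  0.121])]
((439.969970703125, 281.7099914550781), (24.465898513793945, 5.656854629516602), 8.130102157592773) [array([ 0.384, -0.305]), array([ 0.398, -0.308]), array([ 0.389, -0.367]), array([ 0.375, -0.364])]
((448.0, 244.5), (23.0, 40.0), 90.0) [array([ 0.509, -0.313]), array([ 0.507, -0.413]), array([ 0.449, -0.41 ]), array([ 0.451, -0.31 ])]
side 135.5 ((270.5, 312.5), (27.0, 7.0), 90.0) (267, 299, 8, 28)
side 255.5 ((313.5, 309.5), (35.0, 11.0), 90.0) (308, 292, 12, 36)
[311.57437171 306.67718705]
[306.70305934 290.06342961]
[311.71066278 311.34476612]
stand 98.0 ((432.0411376953125, 293.5647277832031), (23.536956787109375, 6.2909836769104), 12.528807640075684) [array([ 0.359, -0.298]), array([ 0.375, -0.303]), array([ 0.361, -0.362]), array([ 0.345, -0.357])]
stand 352.5 ((436.2587890625, 274.3352966308594), (23.428491592407227, 24.621610641479492), 12.528807640075684) [array([ 0.386, -0.306]), array([ 0.448, -0.323]), array([ 0.434, -0.382]), array([ 0.371, -0.365])]
stand 92.0 ((443.6352844238281, 242.6411895751953), (22.777700424194336, 5.314796447753906), 12.528807640075684) [array([ 0.493, -0.337]), array([ 0.507, -0.34 ]), array([ 0.493, -0.399]), array([ 0.479, -0.395])]
[array([0.4406, 0.0156]), array([ 0.525 , -0.0064]), array([ 0.501 , -0.0955]), array([ 0.417 , -0.0726])]
```

jog_arm(deltas=[0.27,0.12,0.1,0,0,0.06,0.55,0.25,0.2,0,0,0.12,0.82,0.37,0.22,0,0,0.18,0.82,0.37,0.22,0,0,0.18], claw=0.6)

```text
time: 0.43
tool_pos: [0.2226, -0.468, 0.2603]
tool_rot: [3.14, -0.002, 0.555]
contact_force: [0.6, 0.2, 0.4]
opening: 0.0697
```

jog_arm(deltas=[0.27,0.12,0,0,0,0.06,0.55,0.25,0,0,0,0.12,0.82,0.37,0,0,0,0.18,0.82,0.37,0,0,0,0.18])

```text
time: 0.77
tool_pos: [0.3042, -0.4307, 0.2593]
tool_rot: [-3.141, -0.002, 0.837]
contact_force: [-0.9, 1.0, 0.2]
opening: 0.0554
```

jog_arm(deltas=[0.27,0.12,0,0,0,0.06,0.55,0.25,0,0,0,0.12,0.82,0.37,0,0,0,0.18,0.82,0.37,0,0,0,0.18])

```text
time: 1.1
tool_pos: [0.3859, -0.394, 0.2591]
tool_rot: [3.141, -0.002, 1.118]
contact_force: [-0.2, 0.7, -0.8]
opening: 0.0553
```

jog_arm(deltas=[0.27,0.12,0,0,0,0.06,0.55,0.25,0,0,0,0.12,0.82,0.37,0,0,0,0.14,0.82,0.37,0,0,0,0.14,0.82,0.37,0,0,0,0.14])

```text
time: 1.52
tool_pos: [0.4649, -0.3588, 0.2589]
tool_rot: [-3.14, -0.0, 1.332]
contact_force: [-0.6, -0.1, -0.3]
opening: 0.0549
```

jog_arm(deltas=[0,0,-0.3,0,0,0,0,0,-0.6,0,0,0,0,0,-0.85,0,0,0,0,0,-0.85,0,0,0,0,0,-0.85,0,0,0])

```text
time: 1.93
tool_pos: [0.4633, -0.3594, 0.1741]
tool_rot: [-3.139, -0.001, 1.329]
contact_force: [0.3, 0.7, 0.7]
opening: 0.055
```

```bash
python3 - <<'E'
from h import *
s=robot.read_camera("side")[:,:,::-1].copy(); t=robot.read_camera("top")[:,:,::-1].copy()
p=robot.observe()["tool_pos"]; print(p, proj("side",p+[0,0,-.011]),proj("top",p))
A=cv2.resize(s[220:340,240:380],None,fx=4,fy=4,interpolation=cv2.INTER_CUBIC)
B=cv2.resize(t[200:320,400:460],None,fx=4,fy=4,interpolation=cv2.INTER_CUBIC)
cv2.imwrite("pics/c3.png",np.hstack([A,B]))
E
```

```text
[ 0.46485392 -0.36020266  0.17658977] [311.36068484 290.67440753] [453.71908907 247.36532093]
```

View pics/c3.png

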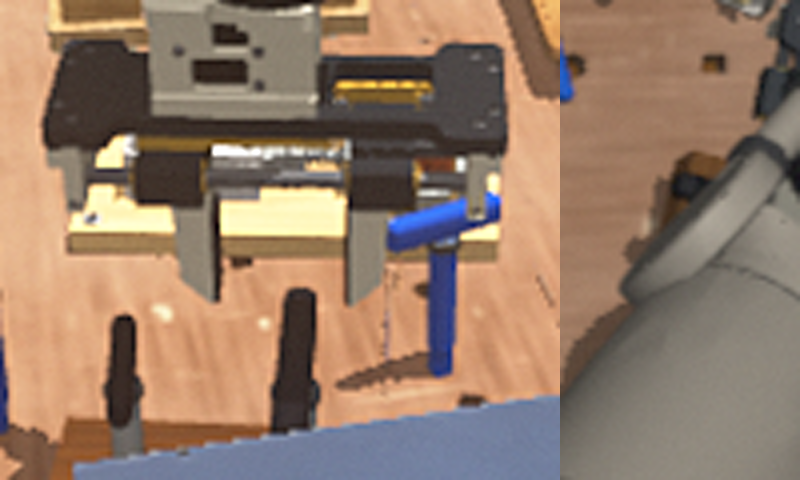

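The side view shows the open fingers straddling the dark large bar at (313,310), centred at 311 px as predicted. Descending to grasp.

jog_arm(deltas=[0,0,-0.2,0,0,0,0,0,-0.4,0,0,0,0,0,-0.55,0,0,0,0,0,-0.55,0,0,0,0,0,-0.55,0,0,0])

```text
time: 2.45
tool_pos: [0.4652, -0.3595, 0.1211]
tool_rot: [3.14, 0.001, 1.331]
contact_force: [0.3, 0.3, 0.4]
opening: 0.0547
```

jog_arm(deltas=[0,0,0,0,0,0,0,0,0,0,0,0,0,0,0,0,0,0,0,0,0,0,0,0,0,0,0,0,0,0], claw=0.0, newtons=55)

```text
time: 2.87
tool_pos: [0.4651, -0.359, 0.1203]
tool_rot: [3.141, 0.001, 1.332]
contact_force: [0.1, 0.3, -0.5]
opening: 0.0264
```

jog_arm(deltas=[0,0,0,0,0,0,0,0,0,0,0,0,0,0,0,0,0,0])

```text
time: 3.12
tool_pos: [0.4649, -0.3589, 0.1199]
tool_rot: [3.142, 0.0, 1.332]
contact_force: [-0.2, 0.1, 1.5]
opening: 0.0159
```

jog_arm(deltas=[0,0,0.3,0,0,0,0,0,0.6,0,0,0,0,0,0.95,0,0,0,0,0,0.95,0,0,0,0,0,0.95,0,0,0])

```text
time: 3.53
tool_pos: [0.4655, -0.3593, 0.2162]
tool_rot: [3.139, 0.002, 1.332]
contact_force: [0.6, -0.3, -3.3]
opening: 0.0154
```

jog_arm(deltas=[0,0.3,0,0,0,0,0,0.6,0,0,0,0,0,1.0,0,0,0,0,0,1.0,0,0,0,0])

```text
time: 3.87
tool_pos: [0.4632, -0.252, 0.2122]
tool_rot: [-3.135, -0.006, 1.335]
contact_force: [0.0, -0.4, -4.3]
opening: 0.0157
```

jog_arm(deltas=[0.01,0.3,0,0,0,0,0.02,0.6,0,0,0,0,0.03,1.0,0,0,0,0,0.03,1.0,0,0,0,0])

```text
time: 4.2
tool_pos: [0.4662, -0.1525, 0.2126]
tool_rot: [-3.135, -0.004, 1.336]
contact_force: [0.1, 0.2, -3.7]
opening: 0.0158
```

jog_arm(deltas=[0,0.3,0,0,0,0,0,0.6,0,0,0,0,0,1.0,0,0,0,0,0,1.0,0,0,0,0,0,1.0,0,0,0,0])

```text
time: 4.62
tool_pos: [0.467, -0.057, 0.2132]
tool_rot: [-3.138, -0.0, 1.336]
contact_force: [0.5, -1.1, -2.5]
opening: 0.0156
```

jog_arm(deltas=[0,0.15,-0.2,0,0,0,0,0.19,-0.4,0,0,0,0,0.19,-0.4,0,0,0,0,0.19,-0.4,0,0,0,0,0.19,-0.4,0,0,0])

```text
time: 5.03
tool_pos: [0.4683, -0.0409, 0.1751]
tool_rot: [3.141, 0.0, 1.331]
contact_force: [-0.0, -0.8, -2.8]
opening: 0.0156
```

```bash
python3 - <<'E'
from h import *
s=robot.read_camera("side")[:,:,::-1].copy(); t=robot.read_camera("top")[:,:,::-1].copy()
p=robot.observe()["tool_pos"]; print(p, "nose",proj("side",p+[0,0,-.1065]),proj("top",p+[0,0,-.1065]),"bush", proj("side",np.array([.468,-.0405,.062])))
A=cv2.resize(s[190:270,250:330],None,fx=6,fy=6,interpolation=cv2.INTER_CUBIC)
B=cv2.resize(t[210:290,290:343],None,fx=6,fy=6,interpolation=cv2.INTER_CUBIC)
cv2.imwrite("pics/c4.png",np.hstack([A,B]))
E
```

```text
[ 0.46859791 -0.04085242  0.17561047] nose [289.12580475 241.51606655] [319.98873748 253.14581359] bush [288.99157113 243.97084877]
```

View pics/c4.png

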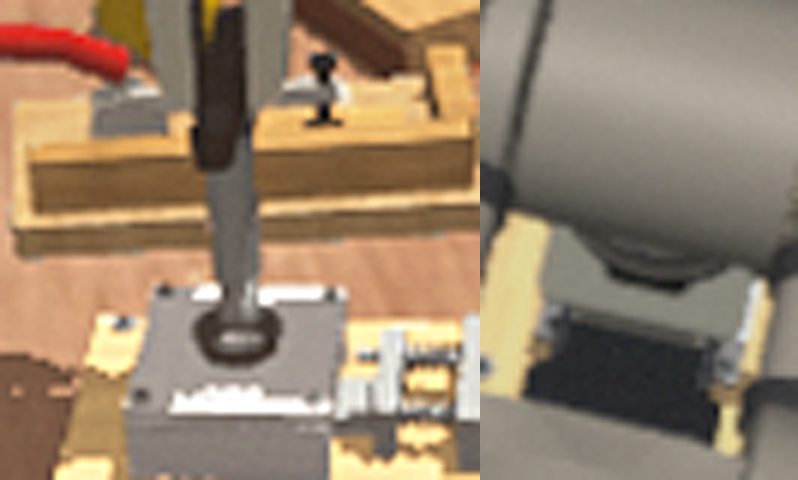

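Side view: the nose, at about (290,242), is just above the bush, which is centred at about (289.5,245). They agree to about 2 mm, so I'll lower gently.

jog_arm(deltas=[-0.01,0.01,-0.03,0,0,0,-0.01,0.01,-0.06,0,0,0,-0.01,0.01,-0.09,0,0,0,-0.01,0.01,-0.12,0,0,0,-0.01,0.01,-0.12,0,0,0])

```text
time: 5.55
tool_pos: [0.4665, -0.0388, 0.1621]
tool_rot: [-3.14, 0.0, 1.332]
contact_force: [-0.3, 0.7, -3.5]
opening: 0.0156
```

jog_arm(deltas=[0,0,-0.03,0,0,0,0,0,-0.06,0,0,0,0,0,-0.08,0,0,0,0,0,-0.08,0,0,0])

```text
time: 5.88
tool_pos: [0.4666, -0.0388, 0.1542]
tool_rot: [-3.141, 0.0, 1.332]
contact_force: [-0.8, 0.1, -3.6]
opening: 0.0157
```

jog_arm(deltas=[0,0,-0.02,0,0,0,0,0,-0.03,0,0,0,0,0,-0.03,0,0,0])

```text
time: 6.13
tool_pos: [0.4673, -0.0389, 0.1525]
tool_rot: [3.14, -0.0, 1.332]
contact_force: [-2.1, 1.3, 4.3]
opening: 0.0152
```

jog_arm(deltas=[0,0,-0.005,0,0,0.035,0,0,-0.005,0,0,0.07,0,0,-0.005,0,0,0.105,0,0,-0.005,0,0,0.14,0,0,-0.005,0,0,0.175])

```text
time: 6.55
tool_pos: [0.4675, -0.0391, 0.1524]
tool_rot: [3.139, 0.001, 1.61]
contact_force: [-1.4, -1.0, 6.3]
opening: 0.0155
```

jog_arm(deltas=[0,0,0,0,0,0.035,0,0,0,0,0,0.07,0,0,0,0,0,0.105,0,0,0,0,0,0.14,0,0,0,0,0,0.175])

```text
time: 6.97
tool_pos: [0.4674, -0.0393, 0.1522]
tool_rot: [3.14, 0.002, 1.885]
contact_force: [-1.4, -1.5, 3.3]
opening: 0.0154
```

jog_arm(deltas=[0,0,-0.005,0,0,0.035,0,0,-0.005,0,0,0.07,0,0,-0.005,0,0,0.105,0,0,-0.005,0,0,0.14,0,0,-0.005,0,0,0.175])

```text
time: 7.38
tool_pos: [0.467, -0.0389, 0.1508]
tool_rot: [3.141, 0.0, 2.159]
contact_force: [-0.1, -0.7, -2.3]
opening: 0.0158
```

jog_arm(deltas=[0,0,0,0,0,0.035,0,0,0,0,0,0.07,0,0,0,0,0,0.105,0,0,0,0,0,0.14,0,0,0,0,0,0.175])

```text
time: 7.8
tool_pos: [0.4671, -0.0391, 0.1508]
tool_rot: [-3.142, 0.001, 2.434]
contact_force: [0.3, -1.3, -2.9]
opening: 0.0156
```

jog_arm(deltas=[0,0,-0.01,0,0,0,0,0,-0.02,0,0,0,0,0,-0.02,0,0,0])

```text
time: 8.05
tool_pos: [0.4674, -0.0392, 0.1498]
tool_rot: [3.141, 0.002, 2.43]
contact_force: [-1.7, -0.5, 6.2]
opening: 0.0155
```

```bash
python3 - <<'E'
from h import *
o=robot.observe(); print({k:np.round(o[k],3) for k in("tool_pos","contact_force","torque","qpos","tool_rot")})
E
```

```text
{'tool_pos': array([ 0.467, -0.039,  0.15 ]), 'contact_force': array([-1.673, -0.547,  6.184]), 'torque': array([-0.234,  0.234, -0.165]), 'qpos': array([-0.247,  0.337,  1.803, -0.   ,  1.   , -1.106]), 'tool_rot': array([3.141e+00, 2.000e-03, 2.430e+00])}
```

jog_arm(deltas=[-0.003,0,-0.005,0,0,-0.02,-0.005,0,-0.005,0,0,-0.04,-0.005,0,-0.005,0,0,-0.06,-0.005,0,-0.005,0,0,-0.08,-0.005,0,-0.005,0,0,-0.08])

```text
time: 8.47
tool_pos: [0.467, -0.0391, 0.1489]
tool_rot: [3.141, 0.002, 2.303]
contact_force: [-0.5, -0.8, 4.1]
opening: 0.0157
```

```bash
cat > st.py <<'E'
from h import *
o=robot.observe(); print({k:np.round(o[k],4) for k in("tool_pos","contact_force","torque","tool_rot")}, o["qpos"][5].round(3))
E
python3 st.py
```

```text
{'tool_pos': array([ 0.467 , -0.0391,  0.1489]), 'contact_force': array([-0.4875, -0.8239,  4.0783]), 'torque': array([-0.1828, -0.0556, -0.1077]), 'tool_rot': array([3.1406e+00, 1.7000e-03, 2.3031e+00])} -0.979
```

jog_arm(deltas=[0,0,-0.01,0,0,-0.02,0,0,-0.015,0,0,-0.04,0,0,-0.015,0,0,-0.06,0,0,-0.015,0,0,-0.08,0,0,-0.015,0,0,-0.08])

```text
time: 8.88
tool_pos: [0.4665, -0.0388, 0.1465]
tool_rot: [3.142, -0.0, 2.179]
contact_force: [0.1, -0.2, -2.0]
opening: 0.0157
```

```bash
python3 st.py
```

```text
{'tool_pos': array([ 0.4665, -0.0388,  0.1465]), 'contact_force': array([ 0.127 , -0.1623, -2.0334]), 'torque': array([-0.088 , -0.2769, -0.0404]), 'tool_rot': array([ 3.1415, -0.    ,  2.179 ])} -0.855
```

Free drop to 0.1465, so it is entering the socket. Pressing further down.

jog_arm(deltas=[0,0,-0.015,0,0,0,0,0,-0.03,0,0,0,0,0,-0.04,0,0,0,0,0,-0.04,0,0,0])

```text
time: 9.22
tool_pos: [0.4664, -0.0388, 0.1424]
tool_rot: [3.142, -0.0, 2.18]
contact_force: [0.8, -0.7, -4.3]
opening: 0.0155
```

```bash
python3 st.py
```

```text
{'tool_pos': array([ 0.4664, -0.0388,  0.1424]), 'contact_force': array([ 0.8463, -0.6908, -4.3477]), 'torque': array([-0.0983, -0.413 , -0.0031]), 'tool_rot': array([ 3.1415e+00, -1.0000e-04,  2.1805e+00])} -0.857
```

jog_arm(deltas=[0,0,-0.02,0,0,0,0,0,-0.04,0,0,0,0,0,-0.055,0,0,0,0,0,-0.065,0,0,0,0,0,-0.065,0,0,0])

```text
time: 9.63
tool_pos: [0.4667, -0.0389, 0.1368]
tool_rot: [3.141, 0.001, 2.18]
contact_force: [-1.3, -0.7, 3.3]
opening: 0.0155
```

```bash
python3 st.py
```

```text
{'tool_pos': array([ 0.4667, -0.0389,  0.1368]), 'contact_force': array([-1.2904, -0.7417,  3.3177]), 'torque': array([ 0.0029, -0.0617, -0.0133]), 'tool_rot': array([3.1409e+00, 7.0000e-04, 2.1802e+00])} -0.857
```

jog_arm(deltas=[0,0,0.004,0,0,-0.06,0,0,0.004,0,0,-0.12,0,0,0.004,0,0,-0.18,0,0,0.004,0,0,-0.24,0,0,0.004,0,0,-0.3], newtons=60)

```text
time: 10.05
tool_pos: [0.4668, -0.0386, 0.1369]
tool_rot: [3.14, -0.0, 1.705]
contact_force: [1.6, 0.5, -0.4]
opening: 0.0157
```

```bash
python3 st.py
```

```text
{'tool_pos': array([ 0.4668, -0.0386,  0.1369]), 'contact_force': array([ 1.5742,  0.4514, -0.3758]), 'torque': array([ 0.2279, -0.4446,  0.2118]), 'tool_rot': array([ 3.1404e+00, -1.0000e-04,  1.7046e+00])} -0.381
```

jog_arm(deltas=[0,0,0,0,0,-0.06,0,0,0,0,0,-0.12,0,0,0,0,0,-0.18,0,0,0,0,0,-0.24,0,0,0,0,0,-0.3])

```text
time: 10.47
tool_pos: [0.4669, -0.0384, 0.1369]
tool_rot: [3.141, -0.001, 1.233]
contact_force: [1.0, 3.3, -0.8]
opening: 0.0155
```

```bash
python3 st.py
```

```text
{'tool_pos': array([ 0.4669, -0.0384,  0.1369]), 'contact_force': array([ 0.9971,  3.277 , -0.7764]), 'torque': array([ 0.4812, -0.5331,  0.2143]), 'tool_rot': array([ 3.1405e+00, -1.1000e-03,  1.2333e+00])} 0.09
```

jog_arm(deltas=[0,0,0,0,0,-0.06,0,0,0,0,0,-0.12,0,0,0,0,0,-0.18,0,0,0,0,0,-0.18])

```text
time: 10.8
tool_pos: [0.467, -0.0383, 0.1369]
tool_rot: [3.141, -0.002, 0.952]
contact_force: [2.9, 2.2, 0.9]
opening: 0.0157
```

```bash
python3 st.py
```

```text
{'tool_pos': array([ 0.467 , -0.0383,  0.1369]), 'contact_force': array([2.8569, 2.1998, 0.8547]), 'torque': array([ 0.6649, -0.6361,  0.0557]), 'tool_rot': array([ 3.1407e+00, -1.6000e-03,  9.5160e-01])} 0.372
```

jog_arm(deltas=[0,0,0,0,0,-0.06,0,0,0,0,0,-0.12,0,0,0,0,0,-0.18,0,0,0,0,0,-0.18])

```text
time: 11.13
tool_pos: [0.4671, -0.0383, 0.1369]
tool_rot: [3.141, -0.002, 0.672]
contact_force: [3.9, 2.9, -0.6]
opening: 0.0157
```

```bash
python3 st.py
```

```text
{'tool_pos': array([ 0.4671, -0.0383,  0.1369]), 'contact_force': array([ 3.9198,  2.8512, -0.61  ]), 'torque': array([ 0.9146, -0.7915,  0.0984]), 'tool_rot': array([ 3.141e+00, -1.900e-03,  6.716e-01])} 0.652
```

jog_arm(deltas=[0.005,0.005,0,0,0,-0.06,0.005,0.005,0,0,0,-0.12,0.005,0.005,0,0,0,-0.18,0.005,0.005,0,0,0,-0.18])

```text
time: 11.47
tool_pos: [0.4675, -0.0381, 0.1369]
tool_rot: [3.141, -0.002, 0.391]
contact_force: [3.7, 3.4, 0.7]
opening: 0.0155
```

```bash
python3 st.py
```

```text
{'tool_pos': array([ 0.4675, -0.0381,  0.1369]), 'contact_force': array([3.6996, 3.422 , 0.6623]), 'torque': array([ 0.8765, -0.855 ,  0.1221]), 'tool_rot': array([ 3.1413e+00, -1.5000e-03,  3.9080e-01])} 0.934
```

jog_arm(deltas=[0,0,0,0,0,-0.06,0,0,0,0,0,-0.12,0,0,0,0,0,-0.18,0,0,0,0,0,-0.18])

```text
time: 11.8
tool_pos: [0.4677, -0.0381, 0.1369]
tool_rot: [-3.142, -0.002, 0.109]
contact_force: [3.4, 4.3, -0.7]
opening: 0.0155
```

```bash
python3 st.py
```

```text
{'tool_pos': array([ 0.4677, -0.0381,  0.1369]), 'contact_force': array([ 3.4393,  4.3295, -0.6538]), 'torque': array([ 0.9902, -1.0037,  0.0953]), 'tool_rot': array([-3.1415e+00, -2.0000e-03,  1.0870e-01])} 1.216
```

jog_arm(deltas=[0.003,0.005,0,0,0,-0.05,0.003,0.005,0,0,0,-0.1,0.003,0.005,0,0,0,-0.15])

```text
time: 12.05
tool_pos: [0.468, -0.0379, 0.1369]
tool_rot: [3.142, -0.002, -0.125]
contact_force: [3.4, 2.3, -0.3]
opening: 0.0156
```

```bash
python3 st.py
```

```text
{'tool_pos': array([ 0.468 , -0.0379,  0.1369]), 'contact_force': array([ 3.4207,  2.2928, -0.3083]), 'torque': array([ 0.7059, -1.02  ,  0.2726]), 'tool_rot': array([ 3.1415e+00, -2.0000e-03, -1.2540e-01])} 1.452
```

jog_arm(deltas=[0,0,0,0,0,-0.05,0,0,0,0,0,-0.1,0,0,0,0,0,-0.15])

```text
time: 12.3
tool_pos: [0.4681, -0.0379, 0.1369]
tool_rot: [-3.141, -0.002, -0.361]
contact_force: [5.3, 2.1, -0.8]
opening: 0.0152
```

```bash
python3 st.py; python3 - <<'E'
from h import *
s=robot.read_camera("side")[:,:,::-1]
cv2.imwrite("pics/c5.png",cv2.resize(s[200:300,250:380],None,fx=5,fy=5,interpolation=cv2.INTER_CUBIC))
E
```

```text
{'tool_pos': array([ 0.4681, -0.0379,  0.1369]), 'contact_force': array([ 5.3253,  2.0846, -0.7716]), 'torque': array([ 0.6885, -1.1562,  0.4438]), 'tool_rot': array([-3.1412e+00, -2.2000e-03, -3.6070e-01])} 1.687
```

View pics/c5.png

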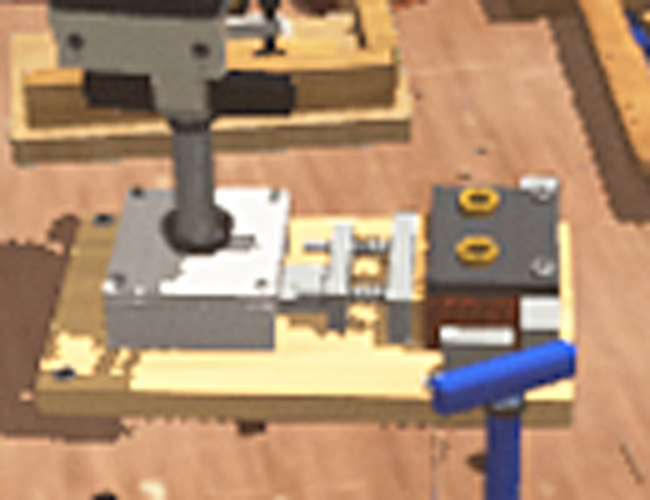

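The key stands upright in the bush, the bar has turned with the gripper, and the torque is rising. I'll go on to the stop in small steps.

jog_arm(deltas=[0,0,0,0,0,-0.04,0,0,0,0,0,-0.08])

```text
time: 12.52
tool_pos: [0.4681, -0.0381, 0.137]
tool_rot: [-3.141, -0.002, -0.484]
contact_force: [3.5, 0.7, -1.3]
opening: 0.0154
```

```bash
python3 st.py
```

```text
{'tool_pos': array([ 0.4681, -0.0381,  0.137 ]), 'contact_force': array([ 3.5494,  0.7389, -1.2573]), 'torque': array([ 0.4862, -1.0065,  0.8857]), 'tool_rot': array([-3.1414e+00, -2.4000e-03, -4.8410e-01])} 1.811
```

jog_arm(deltas=[0,0,0,0,0,-0.04,0,0,0,0,0,-0.06])

```text
time: 12.68
tool_pos: [0.4681, -0.0382, 0.137]
tool_rot: [3.141, -0.003, -0.577]
contact_force: [3.8, 1.2, -0.2]
opening: 0.0155
```

```bash
python3 st.py
```

```text
{'tool_pos': array([ 0.4681, -0.0382,  0.137 ]), 'contact_force': array([ 3.7761,  1.2124, -0.2179]), 'torque': array([ 0.4589, -1.1201,  1.247 ]), 'tool_rot': array([ 3.1414e+00, -2.6000e-03, -5.7710e-01])} 1.904
```

Torque of 1.25 N m means the stop is reached. Easing the twist, then releasing.

jog_arm(deltas=[0,0,0,0,0,0.03,0,0,-0.005,0,0,0.06,0,0,-0.005,0,0,0.06])

```text
time: 12.93
tool_pos: [0.4682, -0.0381, 0.1369]
tool_rot: [-3.141, -0.003, -0.48]
contact_force: [3.3, 2.1, 3.0]
opening: 0.0156
```

```bash
python3 st.py
```

```text
{'tool_pos': array([ 0.4682, -0.0381,  0.1369]), 'contact_force': array([3.301 , 2.0575, 3.0084]), 'torque': array([ 0.5919, -0.8652,  0.5187]), 'tool_rot': array([-3.1413e+00, -2.6000e-03, -4.8010e-01])} 1.807
```

jog_arm(deltas=[0,0,0,0,0,0,0,0,0,0,0,0,0,0,0,0,0,0,0,0,0,0,0,0,0,0,0,0,0,0], claw=0.5)

```text
time: 13.35
tool_pos: [0.4667, -0.0379, 0.1358]
tool_rot: [3.141, 0.001, -0.49]
contact_force: [0.8, 0.6, -0.2]
opening: 0.0435
```

jog_arm(deltas=[0,0,0.1,0,0,0,0,0,0.3,0,0,0,0,0,0.6,0,0,0,0,0,0.9,0,0,0,0,0,0.9,0,0,0])

```text
time: 13.77
tool_pos: [0.4696, -0.0385, 0.2313]
tool_rot: [-3.14, -0.009, -0.49]
contact_force: [1.8, -0.2, 1.0]
opening: 0.0458
```

jog_arm(deltas=[-0.2,-0.3,0.2,0,0,0,-0.4,-0.6,0.2,0,0,0,-0.6,-1,0.2,0,0,0,-0.6,-1,0.2,0,0,0])

```text
time: 14.1
tool_pos: [0.4047, -0.1422, 0.246]
tool_rot: [3.139, 0.0, -0.494]
contact_force: [1.8, -0.1, 1.0]
opening: 0.0461
```

jog_arm(deltas=[-0.1,-0.3,0,0,0,0,-0.2,-0.6,0,0,0,0,-0.2,-1,0,0,0,0,-0.2,-1,0,0,0,0])

```text
time: 14.43
tool_pos: [0.3869, -0.2431, 0.2458]
tool_rot: [3.139, -0.002, -0.494]
contact_force: [0.1, 0.3, -0.3]
opening: 0.0458
```

```bash
python3 - <<'E'
from h import *
s=robot.read_camera("side")[:,:,::-1]; t=robot.read_camera("top")[:,:,::-1]
A=cv2.resize(s[195:295,250:370],None,fx=4,fy=4,interpolation=cv2.INTER_CUBIC)
B=cv2.resize(t[180:280,285:363],None,fx=4,fy=4,interpolation=cv2.INTER_CUBIC)
cv2.imwrite("pics/c6.png",np.hstack([A,B]))
E
```

```text
(no output)
```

View pics/c6.png

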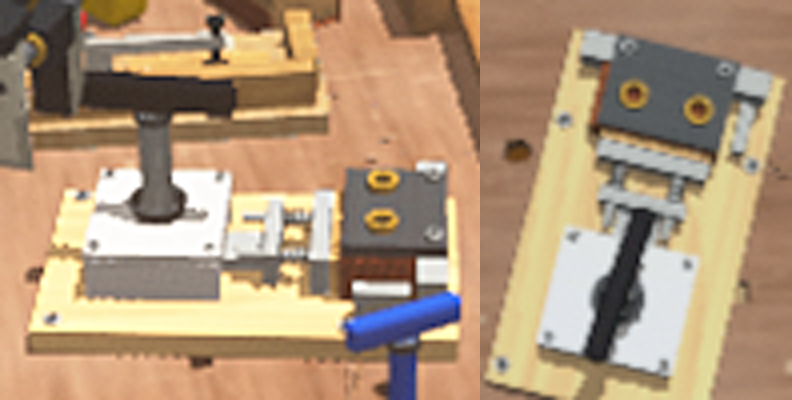

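The key stands upright and released, with its bar along the fixture. I'll check that the jaw has closed by comparing before and after up close.

```bash
python3 - <<'E'
from h import *
s0=cv2.imread("pics/side0.png"); s=robot.read_camera("side")[:,:,::-1].copy(); cv2.imwrite("pics/side1.png",s)
t0=cv2.imread("pics/top0.png"); t=robot.read_camera("top")[:,:,::-1].copy(); cv2.imwrite("pics/top1.png",t)
f=lambda i,a,b,c,d:cv2.resize(i[a:b,c:d],(400,290),interpolation=cv2.INTER_NEAREST)
cv2.imwrite("pics/c7.png",np.vstack([np.hstack([f(x,238,275,320,371),f(y,205,242,305,356)]) for x,y in((s0,t0),(s,t))]))
for r in (252,255,258,262): print(r,s0[r,322:350].mean(1).astype(int),"\n    ",s[r,322:350].mean(1).astype(int))
print(proj("side",np.array([.6,-.08,.03]))-proj("side",np.array([.595,-.08,.03])))
E
```

```text
252 [219 224 190  96 152 209 224 220 224 182 180 198 126  76 101 105 105 106
 107  91  72  71  72  80  83  86  93 100] 
     [229 225 219 174  97 104 211 234 227 233 179 189 177 100 100 111 106 114
 115  97  76  74  78  85  86  93  97 104]
255 [118 114 121 117 191 224 217 216 233 233 212 161  79  84  99 102 104 104
 107 106 105 100 106 104 103 104 102 105] 
     [122 130 130 130 133 164 217 229 224 232 205 186 147  92 101 106 106 109
 112 109 109 108 109 107 110 109 105 111]
258 [208 168 120 109 208 237 228 231 189 203 214 166  73  61  59  59  62  60
  59  60  58  63  56  58  57  60  58  60] 
     [172 197 180 201 152 220 248 234 233 236 216 179 131  74  61  61  65  63
  63  62  63  65  61  61  62  61  63  65]
262 [229 221 178 113  99 101  99 103  98  95  94  76  61  66  64  64  68  65
  64  65  64  63  67  71  63  68  70  67] 
     [232 231 213 156 136 117  99 107 105 111 108 103  88  70  65  63  72  68
  65  65  71  65  69  74  67  64  72  66]
[ 2.02441792 -0.25709037]
```

View pics/c7.png

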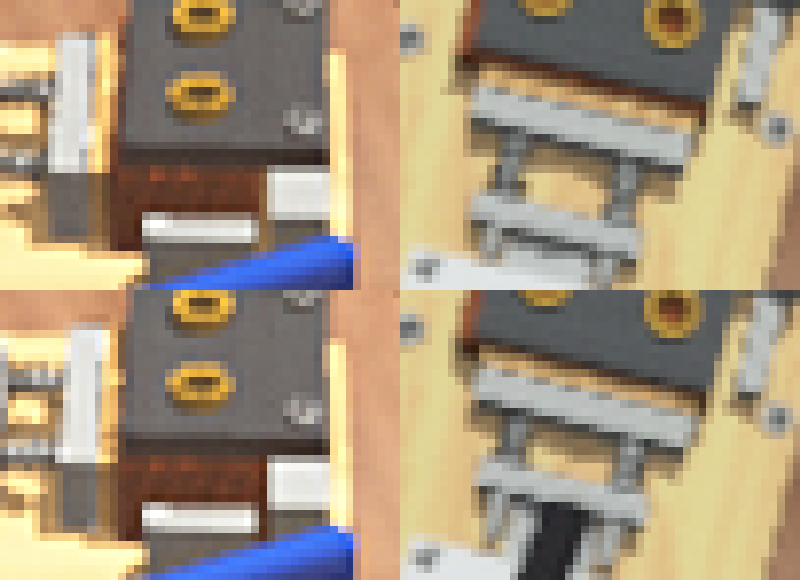

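Before and after: the jaw advanced about 3.5 mm, and its follower about 8 mm, so the springs are compressed by about 5 mm. The block has moved to the fence. I'll check the bystanders quickly and hand in.

```bash
python3 - <<'E'
from h import *
t0=cv2.imread("pics/top0.png"); t=cv2.imread("pics/top1.png")
d=(cv2.absdiff(t0,t).max(2)>60); d[330:]=0
for c,a,r in blobs(t,0,0,640,330,d,40): print(a,np.round(r[0]))
for c,a,r in blobs(t,418,270,470,300,t.max(2)<50): print("small key",np.round(r[0],1))
o=robot.observe(); print(o["contact_force"].round(2),o["tool_pos"].round(3),o["time"])
robot.hand_in()
E
```

```text
71.5 [390. 315.]
172.5 [410. 317.]
46.0 [400. 306.]
389.0 [443. 302.]
106.0 [440. 282.]
44.0 [429. 278.]
77.5 [483. 274.]
64.0 [315. 265.]
74.0 [322. 242.]
890.0 [448. 257.]
1923.5 [394. 279.]
small key [429.  296.5]
[-0.1  -0.06  0.33] [ 0.387 -0.237  0.246] 14.6333
the job is handed in; nothing more can be done
```

I clamped the block: the large key is in the cam socket, turned clockwise to the stop and released. The job was handed in at 14.6 s, and no verdict was given.

**What I did**
- I took the large T-key from the far hole of the stand, and the fingers closed on its 16 mm bar.
- I lowered it into the bush and turned it counter-clockwise under about 5–10 N. It caught partway in and probably carried the spindle back a little. I then eased it clockwise until it dropped fully home, with the tool at the height that puts the nose on the socket floor.
- I turned it about 2.6 rad clockwise until the torque rose to 1.25 N m, against 0.35 expected near the stop. I eased the twist, let go and backed away.

**Last checks**
- **Key:** it stands upright and free in the bush, and the tool reads no contact force.
- **Jaw and block:** between the before and after pictures the jaw advanced about 3.5 mm. Its springs look compressed by about 5 mm, which is roughly 10 N. The block moved about 1.7 mm to the fence.

**Not confirmed**
- **Jaw contact:** a thin tan strip still shows between the jaw and the drill plate. I took it for part of the jaw or the block, not a gap, because of the stop torque and the spring compression.
- **Small key:** the arm or its shadow was over the stand in the last top picture, and the reading I got there (429,296) is not its bar. I did not see it in place at the end, but nothing came near it.
- **Block squareness:** I did not measure it directly.

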